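Hold the counter mirror up for the customer

ROBOT

A 6-joint arm with a two-finger parallel gripper is mounted at the origin on the work surface. World frame = base frame: x ahead of the robot, y to its left, z up, the work surface at z = 0. Lengths are in m, angles in rad, forces in N, time in s.
With the tool pointing down it reaches from about 0.3 to 0.875 m from the base axis. Payload 6.4 kg.
Tool frame: the origin (TCP) lies midway between the tips of the shut fingers; the grasp point (between the pads) lies 19 mm behind it; z points along the fingers, y is the line along which they close (so a half turn about z gives the same grasp; the last joint's range is limited). The gripper opens to 85 mm and grips with 20 to 120 N. Pads are 22 mm wide; open, the fingers measure 114 mm over their backs; the gripper's body (76 mm by 85 mm) begins 54 mm behind the grasp point. The pads swing forward as they close: fully open they stand 13 mm farther back than shut.
Start: joints at [-1.508, 0.181, 1.607, -0, 1.354, -0.206], TCP at [0.153, -0.554, 0.231] pointing down, gripper open.
Joint ranges: [-2.99, 2.99], [-0.89, 2.07], [0.3, 2.58], [-1.14, 4.28], [0, 2.63], [-3.12, 3.12]. Speed limits (rad/s): [2.57, 2.57, 3.01, 3.14, 3.14, 3.14].

INTERFACE

Orientations are given as a unit quaternion [w, x, y, z].
In Python, from bench import get_obs, camera, hand_in gives the robot as it stands.
- The arm moves only by the tool carry_out, never from a script. Its argument "plan" is a list that holds one entry, the list of rows, each a list of 7 numbers: the shift along the world's x, y, z in m, then the turn, a rotation vector about the world's x, y, z in rad, then the opening, from 0 (shut) to 1 (fully open). In form: [[[x, y, z, rx, ry, rz, hand], ...]]. A call has exactly 5 rows; each row is the pose to reach, as a shift and turn from the pose commanded when the call began; what a row does not reach only later rows make up. A row lasts 1/12 s, in which the tool goes at most 41.7 mm and 7.16 degrees, less where a joint would pass 70% of its speed; a pose out of reach is approached as far as the arm can. A call with a gripper value outside its range is refused whole. The fingers move at their own pace and stop on an object; the grip force is fixed at half the most. Time passes only in rows, so rows that repeat a pose let the fingers close, or fill a call up. It gives the time, the measured TCP pose, the force, the opening and the grip force at its end, in the units of the state.
- get_obs(): the state, without advancing time (a new reading comes with each control period).
- camera(name): name is "scene" or "top" or "wrist"; returns a dict with "pixels" (420x560x3 uint8, red, green, blue), "z_map" (420x560 float32, m along the optical axis (not along the pixel's ray), 0 where there is no reading), "camera_matrix" (3x3 intrinsics, pixels), "k1" (the pictures are not rectified: a ray, as slopes to the right and down, at radius r is drawn at 1 + k1 r^2 times it, then the intrinsics apply), "cam_to_world" (4x4, takes a point from camera to world coordinates). Camera axes: x right, y up, looking along -z (the intrinsics and any distortion apply to the point x, -y, -z); pixel columns grow to the right and rows downward; lengths in m; the calibration is good to about 2 mm. A picture is of the moment at which its call begins.
- hand_in(): hands the job in; it is judged then, once.
The state is a dict: "time_s": time; "q": joint angles; "dq": joint speeds; "joint_efforts": joint torques, N m; "eef_pos": TCP position; "eef_rot": TCP orientation; "wrist_force": force on the tool from outside, world axes, zero at the start; "torque": the same for the moment, N m; "opening": opening from 0.0 (shut) to 1.0 (fully open); "grasp_force": force on a finger pad.
Only numpy, scipy, OpenCV 4.12 (cv2) and the standard library are available. Lean on these libraries where they do the work, as an engineer would, in place of code of your own. Each camera call takes 0.05 s, during which the arm holds its last target. There are 200 camera calls.

TASK

A customer is choosing from the jewellery tray: hold the counter mirror up for them. Lift the mirror by its top rail and, before taking it across, tilt the stand to bring the slack-pivoted, top-heavy glass off its rear stops and balance it upright in the level stand; keep it balanced, off both stops, while you carry it over, then hold it level, centred and square just above the tray for at least eight seconds, and finish while still holding it there with the glass upright. The glass is freshly polished, so never touch it, and leave the things around it alone.

Things in the scene. Friction and masses are not known exactly. Their poses are not given: they have to be found in the camera images.
- stand: Mirror stand of wood, 0.45 kg, loose on the counter (z = 0): base board 130 (x) x 250 (y) x 14 mm, two posts 16 mm square at y = +-108 mm and across their tops a carrying rail 16 mm thick (x), 250 mm long (y), 26 mm tall, its top 271 mm above the underside. Origin: centre of the underside; z up, y along the rail, x to the front (mirrored side, towards the customer).
- rail_mid (a point): Middle of the stand's top rail, 258 mm above the underside: the place to grip, from above, fingers closing along the stand's x. The upright glass reaches up to 28 mm below the rail's lower edge.
- pivot (a point): Midpoint of the line about which the glass swings (the stand's y axis), 122 mm above the stand's underside; axes as the stand's. The pivots have no stiction, no spring, only damping: 0.036 N m s/rad against turning relative to the stand, so turning the stand drags the glass along. Stop pins limit the swing relative to the stand to 0.30 rad either way.
- glass: Mirror glass in a wooden backing, 190 mm wide (y) x 170 mm high (z) x 10 mm thick, nominally 0.35 kg (true value within 25 percent). Origin: on the pivot line, midway; z to its top edge, x out of the mirrored face. It swings in the stand about y (positive: top towards the front). At the start it rests on the rear stop, top leaning 0.30 rad to the back, the stand's -x.
- glass_mid (a point): Middle and centre of mass of the glass, 10 mm ABOVE the pivot line along the glass's z: it is top-heavy. Moment of inertia about the pivot 0.00088 kg m2. With the stand still, it turns at about 0.95 rad/s for each rad that it leans from vertical, away from vertical: it falls over slowly (time constant about 1 s) to one stop or the other.
- tray: Flat wooden jewellery tray fixed on the counter, 200 (x) x 280 (y) x 26 mm high, low partitions, rings in it. Origin: centre of its underside; x to the customer's side, y along its long side. Square to it: the stand's axes along the tray's. Just above it: the stand's underside 50 to 130 mm above the counter.
- tumbler: Bystander: tall red drinking tumbler, 96 mm diameter, 200 mm tall, narrower foot; origin centre of the underside.
- jar: Bystander: whitish clear plastic jar with a plain lid, 80 mm diameter, 85 mm tall; origin centre of the underside.
- giftbox: Bystander: small cardboard gift box, 84 x 84 x 60 mm; origin centre of the underside.

How it is judged:
By the outcome, as a careful person would: the job done as asked, in the order asked, and still so for the second after the job is handed in, while the arm keeps its last pose, push and grip.
It also fails if it takes over 69 s, if anything falls off the work surface, if the arm or the gripper's body presses on something with over 40 N, if the wrist force passes 120 N, or if a joint passes its speed limit or range.

## Working session

There is one attempt and no reset: what is moved stays moved. The work goes in short steps, Python scripts to look and compute and a tool call to move; the robot and the scene stay as the last step left them, time stands still between calls to the robot, and variables do not carry over. Pictures are saved under pics/ and viewed, at most 10 in all, crops included, and the job is handed in when it is done.

Besides the shell and the picture viewer there is one more tool, called after "Call:" by a JSON object that holds its "op" and its "data", one argument or row to a line. carry_out: Moves the arm, as the interface text tells. Its arguments: {"type":"object","properties":{"plan":{"type":"array","items":{"type":"array","items":{"type":"array","items":{"type":"number"}}}}},"required":["plan"]}

```bash
ls; mkdir -p pics
cat > h.py <<'E'
import numpy as np, cv2
from bench import get_obs, camera, hand_in
def pts(c):
    z=c["z_map"]; K=c["camera_matrix"]; h,w=z.shape
    u,v=np.meshgrid(np.arange(w),np.arange(h))
    p=np.stack([u,v],-1).reshape(-1,1,2).astype(np.float64)
    n=cv2.undistortPoints(p,K,np.array([c["k1"],0,0,0,0.])).reshape(h,w,2)
    P=np.stack([n[...,0]*z,-n[...,1]*z,-z,np.ones_like(z)],-1)
    W=P@np.array(c["cam_to_world"]).T
    W=W[...,:3]; W[z<=0]=np.nan
    return W
def save(c,n): cv2.imwrite("pics/"+n,c["pixels"][...,::-1])
E
python3 - <<'E'
from h import *
o=get_obs(); print({k:np.round(v,3) for k,v in o.items()})
ims=[]
for n in("scene","top"):
    c=camera(n); np.savez(n+"0.npz",**c); save(c,n+"0.png")
    print(n,c["k1"],np.round(c["camera_matrix"],1).tolist(),np.round(c["cam_to_world"],3).tolist())
E
```

```text
pics
{'time_s': np.float64(0.0), 'q': array([-1.508,  0.182,  1.608, -0.   ,  1.354, -0.206]), 'dq': array([-0.001, -0.   , -0.001,  0.   ,  0.001,  0.001]), 'joint_efforts': array([ 1.0000e-03, -4.4487e+01, -3.5134e+01, -0.0000e+00,  9.0000e-03,
       -0.0000e+00]), 'eef_pos': array([ 0.153, -0.554,  0.23 ]), 'eef_rot': array([-0.001,  0.991,  0.134,  0.   ]), 'wrist_force': array([ 0.315, -0.939,  0.061]), 'torque': array([ 0.048, -0.037,  0.006]), 'grasp_force': np.float64(0.0), 'opening': np.float64(0.998)}
scene -0.0925741310193254 [[503.7, 0.0, 275.8], [0.0, 503.7, 208.1], [0.0, 0.0, 1.0]] [[0.692, -0.614, 0.381, 1.099], [0.722, 0.589, -0.363, -0.443], [-0.001, 0.526, 0.85, 1.225], [0.0, 0.0, 0.0, 1.0]]
top -0.12230847710549285 [[456.9, 0.0, 288.8], [0.0, 456.9, 207.0], [0.0, 0.0, 1.0]] [[0.024, 0.984, -0.178, 0.459], [-1.0, 0.021, -0.018, -0.009], [-0.014, 0.178, 0.984, 1.056], [0.0, 0.0, 0.0, 1.0]]
```

View pics/scene0.png

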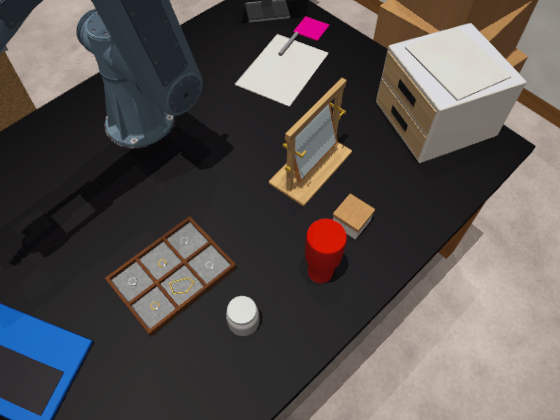

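View pics/top0.png

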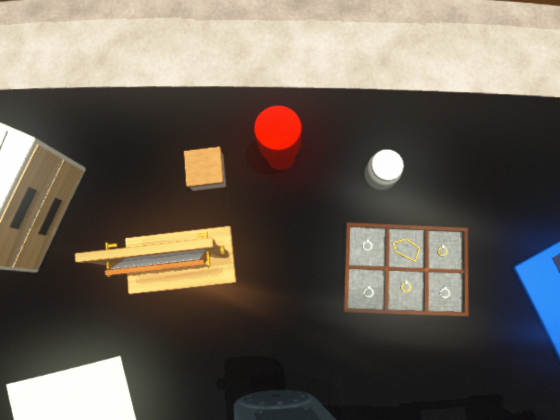

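Run:
```python
from h import *
for n in("top","scene"):
    c=dict(np.load(n+"0.npz")); c["k1"]=float(c["k1"]); W=pts(c); px=c["pixels"].astype(int)
    hsv=cv2.cvtColor(c["pixels"],cv2.COLOR_RGB2HSV)
    X,Y,Z=W[...,0],W[...,1],W[...,2]
    def rect(m,name):
        p=W[m]; 
        r=cv2.minAreaRect((p[:,:2]*1000).astype(np.float32))
        print(n,name,m.sum(),np.round(r[0],1),np.round(r[1],1),round(r[2],2),"z",np.round(np.percentile(p[:,2],[5,50,95]),3))
    reg=(X>0.2)&(X<0.55)&(Y>0.1)&(Y<0.55)
    rect(reg&(Z>0.262)&(Z<0.285),"railtop")
    rect(reg&(Z>0.007)&(Z<0.022)&(hsv[...,1]>60)&(hsv[...,2]>80),"base")
    t=(X>0.2)&(X<0.6)&(Y>-0.45)&(Y<-0.05)
    m=(t&(Z>0.018)&(Z<0.034)).astype(np.uint8); m=cv2.morphologyEx(m,cv2.MORPH_OPEN,np.ones((3,3)))
    k,l,s,_=cv2.connectedComponentsWithStats(m); 
    rect(l==1+np.argmax(s[1:,4]),"tray")
    rect((X>0.45)&(Y>-0.4)&(Y<-0.1)&(Z>0.078)&(Z<0.095)&(X<.75),"jar")
    rect((X>0.45)&(Y>-0.1)&(Y<0.15)&(Z>0.18)&(Z<0.22)&(X<.85),"tumbler")
    rect((X>0.4)&(Y>0.05)&(Y<0.35)&(Z>0.052)&(Z<0.068)&(X<.85),"box")
    # tall things in stand region, glass
    g=reg&(Z>0.06)&(Z<0.235)&(hsv[...,1]<70)
    p=W[g]; print("glass",g.sum()); 
    if g.sum()>50:
        A=np.c_[p,np.ones(len(p))]; q=p-p.mean(0); print(p.mean(0),np.linalg.svd(q,full_matrices=False)[2][2])
```

```text
top railtop 1330 [519.2 259.4] [ 18.1 250.4] 7.86 z [0.268 0.271 0.273]
top base 2479 [505.8 256.7] [111.9 251.5] 5.7 z [0.011 0.014 0.018]
top tray 2011 [ 504.4 -260.1] [281.7 193.2] 88.97 z [0.02  0.025 0.029]
top jar 592 [ 724.8 -205.9] [50.3 67.4] 0.07 z [0.082 0.085 0.088]
top tumbler 1832 [666.2  62.6] [ 93.6 313.9] 74.48 z [0.189 0.2   0.203]
top box 1359 [647.6 193.8] [251.3  85.5] 8.3 z [0.057 0.06  0.063]
glass 763
[0.51082987 0.25799071 0.16923333] [0.94564585 0.13788962 0.2945172 ]
scene railtop 517 [519.6 255.9] [ 18.8 252.9] 7.63 z [0.264 0.269 0.272]
scene base 751 [505.6 252.6] [263.1  88.4] 89.97 z [0.008 0.012 0.016]
scene tray 601 [ 458. -264.] [109.9 281.6] 0.58 z [0.019 0.024 0.029]
scene jar 492 [ 725.1 -210.7] [49.4 68.5] 0.34 z [0.08  0.084 0.088]
scene tumbler 1297 [684.   89.3] [ 93.1 315.5] 55.26 z [0.186 0.197 0.201]
scene box 1043 [651.3 245.2] [248.8 212.6] 0.78 z [0.054 0.058 0.065]
glass 1580
[0.52141101 0.2586313  0.12862508] [0.94678462 0.13534671 0.29202765]
```

Call:
{"op": "carry_out", "data": {
  "plan": [
    [[0.0146,0.0325,0.02,0,0,0.058,1],[0.0293,0.065,0.04,0,0,0.115,1],[0.0439,0.0974,0.06,0,0,0.173,1],[0.0586,0.1299,0.08,0,0,0.231,1],[0.0732,0.1624,0.1,0,0,0.288,1]]
  ]
}}

```text
time_s: 0.52
eef_pos: [0.2262, -0.3901, 0.3315]
eef_rot: [-0.001, 0.961, 0.276, 0.0]
wrist_force: [0.8, -0.1, 0.3]
opening: 1.0
grasp_force: 0.0
```

Call:
{"op": "carry_out", "data": {
  "plan": [
    [[0.0146,0.0325,0.006,0,0,0.058,1],[0.0293,0.065,0.012,0,0,0.115,1],[0.0439,0.0974,0.018,0,0,0.173,1],[0.0586,0.1299,0.024,0,0,0.231,1],[0.0732,0.1624,0.03,0,0,0.288,1]]
  ]
}}

```text
time_s: 0.93
eef_pos: [0.2992, -0.2278, 0.3613]
eef_rot: [-0.0, 0.912, 0.411, 0.0]
wrist_force: [1.6, 0.2, -0.1]
opening: 1.002
grasp_force: 0.0
```

Run:
```python
from h import *
o=get_obs(); print(o["time_s"],np.round(o["eef_pos"],4),np.round(o["eef_rot"],4))
c=dict(np.load("top0.npz")); W=pts(c); X,Y,Z=W[...,0],W[...,1],W[...,2]
hsv=cv2.cvtColor(c["pixels"],cv2.COLOR_RGB2HSV)
# tray outline: everything non-black in its neighbourhood, cast on z=.026
reg=np.zeros(Z.shape,np.uint8); reg[212:328,335:482]=1
m=((hsv[...,2]>45)&(reg>0)).astype(np.uint8); m=cv2.morphologyEx(m,cv2.MORPH_CLOSE,np.ones((9,9)))
k,l,s,_=cv2.connectedComponentsWithStats(m); i=1+np.argmax(s[1:,4]); print(s[i])
ct=max(cv2.findContours((l==i).astype(np.uint8),cv2.RETR_EXTERNAL,cv2.CHAIN_APPROX_NONE)[0],key=len).reshape(-1,1,2).astype(float)
n=cv2.undistortPoints(ct,c["camera_matrix"],np.array([float(c["k1"]),0,0,0,0])).reshape(-1,2)
T=c["cam_to_world"]; d=np.c_[n[:,0],-n[:,1],-np.ones(len(n))]@T[:3,:3].T
p=T[:3,3]+d*((.026-T[2,3])/d[:,2])[:,None]
r=cv2.minAreaRect((p[:,:2]*1000).astype(np.float32)); print("tray",r)
for nm,a in(("tumbler",(X>.55)&(Z>.195)&(Z<.21)&(Y>-.1)&(Y<.16)&(hsv[...,1]>180)),("box",(Z>.055)&(Z<.066)&(X>.58)&(X<.76)&(Y>.13)&(Y<.3)&(hsv[...,1]<200)),("jar",(Z>.08)&(Z<.09)&(X>.6)&(X<.8)&(Y>-.3)&(Y<-.1))):
    print(nm,a.sum(),np.round(np.nanpercentile(W[a],[2,50,98],axis=0)[:,:2],3).tolist())
```

```text
0.9333 [ 0.2992 -0.2278  0.3613] [-1.000e-04  9.116e-01  4.110e-01  0.000e+00]
[  335   212   147   116 15397]
tray ((510.6954040527344, -267.236328125), (261.2922058105469, 339.5069274902344), 0.3593038022518158)
tumbler 1669 [[0.73, -0.008], [0.772, 0.033], [0.815, 0.075]]
box 1156 [[0.687, 0.165], [0.723, 0.207], [0.758, 0.247]]
jar 743 [[0.703, -0.237], [0.734, -0.206], [0.766, -0.175]]
```

Call:
{"op": "carry_out", "data": {
  "plan": [
    [[0.0146,0.0325,0,0,0,0.058,1],[0.0293,0.065,0,0,0,0.115,1],[0.0439,0.0974,0,0,0,0.173,1],[0.0586,0.1299,0,0,0,0.231,1],[0.0732,0.1624,0,0,0,0.288,1]]
  ]
}}

```text
time_s: 1.35
eef_pos: [0.3725, -0.0653, 0.3612]
eef_rot: [0.0, 0.843, 0.538, 0.0]
wrist_force: [0.3, -0.4, -0.1]
opening: 0.999
grasp_force: 0.0
```

Call:
{"op": "carry_out", "data": {
  "plan": [
    [[0.0146,0.0325,0,0,0,0.058,1],[0.0293,0.065,0,0,0,0.115,1],[0.0439,0.0974,0,0,0,0.173,1],[0.0586,0.1299,0,0,0,0.231,1],[0.0732,0.1624,0,0,0,0.288,1]]
  ]
}}

```text
time_s: 1.77
eef_pos: [0.4457, 0.0973, 0.3611]
eef_rot: [0.0, 0.757, 0.653, -0.0]
wrist_force: [0.5, -0.9, -0.3]
opening: 1.002
grasp_force: 0.0
```

Call:
{"op": "carry_out", "data": {
  "plan": [
    [[0.0146,0.0325,0,0,0,0.058,1],[0.0293,0.065,0,0,0,0.115,1],[0.0439,0.0974,0,0,0,0.173,1],[0.0586,0.1299,0,0,0,0.231,1],[0.0732,0.161,0,0,0,0.287,1]]
  ]
}}

```text
time_s: 2.18
eef_pos: [0.5188, 0.2583, 0.3607]
eef_rot: [-0.0, 0.656, 0.755, -0.0]
wrist_force: [1.1, -1.5, 0.6]
opening: 1.001
grasp_force: 0.0
```

Run:
```python
from h import *
o=get_obs(); print(o["time_s"],np.round(o["eef_pos"],4),np.round(o["eef_rot"],4),2*np.degrees(np.arctan2(o["eef_rot"][2],o["eef_rot"][1])))
c=dict(np.load("top0.npz")); W=pts(c); X,Y,Z=W[...,0],W[...,1],W[...,2]
m=((Z>.014)&(Z<.04)&(X>.35)&(X<.65)&(Y>-.45)&(Y<-.08)).astype(np.uint8); m=cv2.morphologyEx(m,cv2.MORPH_OPEN,np.ones((3,3)))
k,l,s,_=cv2.connectedComponentsWithStats(m); i=1+np.argmax(s[1:,4])
ct=max(cv2.findContours((l==i).astype(np.uint8),cv2.RETR_EXTERNAL,cv2.CHAIN_APPROX_NONE)[0],key=len).reshape(-1,1,2).astype(float)
n=cv2.undistortPoints(ct,c["camera_matrix"],np.array([float(c["k1"]),0,0,0,0])).reshape(-1,2)
T=c["cam_to_world"]; d=np.c_[n[:,0],-n[:,1],-np.ones(len(n))]@T[:3,:3].T
p=T[:3,3]+d*((.026-T[2,3])/d[:,2])[:,None]
print("tray",s[i],cv2.minAreaRect((p[:,:2]*1000).astype(np.float32)))
c=camera("wrist"); W=pts(c); save(c,"w1.png"); a=(W[...,2]>.263)&(W[...,2]<.28)
print("rail",a.sum(),cv2.minAreaRect((W[a][:,:2]*1000).astype(np.float32)))
c=camera("scene"); W=pts(c); a=(W[...,2]>.263)&(W[...,2]<.28)&(W[...,0]>.4)&(W[...,0]<.62)&(W[...,1]>.1)&(W[...,1]<.45)
print("rail",a.sum(),cv2.minAreaRect((W[a][:,:2]*1000).astype(np.float32)))
```

```text
2.1833 [0.5188 0.2583 0.3607] [-2.000e-04  6.557e-01  7.550e-01 -4.000e-04] 98.04760314121954
tray [ 344  222  125   95 2744] ((509.7197570800781, -259.49810791015625), (282.29290771484375, 201.87936401367188), 88.58212280273438)
rail 6180 ((517.0591430664062, 258.8309326171875), (16.110721588134766, 249.00341796875), 7.899179458618164)
rail 483 ((519.4637451171875, 254.24374389648438), (19.358171463012695, 255.14208984375), 7.753663063049316)
```

View pics/w1.png

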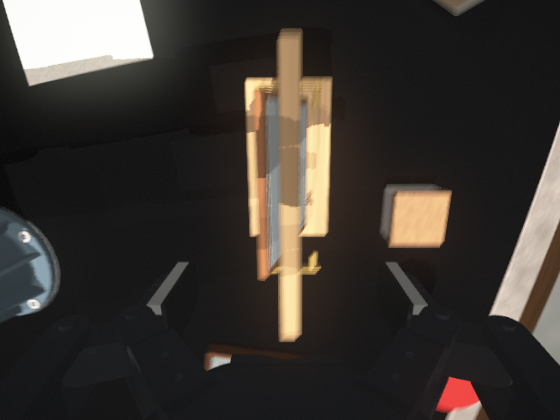

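Call:
{"op": "carry_out", "data": {
  "plan": [
    [[-0.001,0,-0.02,0,0,0,1],[-0.001,0,-0.045,0,0,0,1],[-0.001,0,-0.07,0,0,0,1],[-0.001,0,-0.09,0,0,0,1],[-0.001,0,-0.105,0,0,0,1]]
  ]
}}

```text
time_s: 2.7
eef_pos: [0.5164, 0.2553, 0.2537]
eef_rot: [-0.001, 0.657, 0.754, -0.001]
wrist_force: [-0.1, 0.2, 0.2]
opening: 1.004
grasp_force: 0.0
```

Call:
{"op": "carry_out", "data": {
  "plan": [
    [[0,0,-0.01,0,0,0,1],[0,0,-0.016,0,0,0,1],[0,0,-0.016,0,0,0,0.6],[0,0,-0.016,0,0,0,0.4],[0,0,-0.016,0,0,0,0.3]]
  ]
}}

```text
time_s: 3.12
eef_pos: [0.5184, 0.2563, 0.2416]
eef_rot: [0.001, 0.657, 0.754, 0.001]
wrist_force: [0.0, -0.7, 0.3]
opening: 0.603
grasp_force: 0.0
```

Call:
{"op": "carry_out", "data": {
  "plan": [
    [[0,0,0,0,0,0,0],[0,0,0,0,0,0,0],[0,0,0,0,0,0,0],[0,0,0,0,0,0,0],[0,0,0,0,0,0,0]]
  ]
}}

```text
time_s: 3.53
eef_pos: [0.5185, 0.2564, 0.2412]
eef_rot: [0.001, 0.657, 0.754, 0.001]
wrist_force: [2.3, 0.1, 2.8]
opening: 0.179
grasp_force: 60.5
```

Call:
{"op": "carry_out", "data": {
  "plan": [
    [[0,0,0,0,0,0,0],[0,0,0,0,0,0,0],[0,0,0,0,0,0,0],[0,0,0,0,0,0,0],[0,0,0,0,0,0,0]]
  ]
}}

```text
time_s: 3.95
eef_pos: [0.5185, 0.2564, 0.2412]
eef_rot: [0.001, 0.657, 0.754, 0.001]
wrist_force: [3.0, 0.7, 5.8]
opening: 0.179
grasp_force: 60.8
```

```bash
cat > m.py <<'E'
from h import *
from scipy.spatial.transform import Rotation as R
from scipy.linalg import solve_discrete_are
import sys
lam=0.95; dt=1/12.
def gain(T):   # one call: dphi spread over 5 rows; state theta, psi=theta-phi
    a=np.exp(lam*T); b=np.exp(lam*(T-5*dt))*(np.exp(lam*5*dt)-1)/(lam*5*dt)
    A=np.array([[a,0],[a-1,1]]); B=np.array([[b],[b-1]])
    Q=np.diag([1,.4]); P=solve_discrete_are(A,B,Q,np.array([[1.]]))
    return np.linalg.solve(1+B.T@P@B,B.T@P@A)[0],A,B
def lsq(a,b):
    k=np.ones(len(a),bool)
    for _ in range(6):
        M=np.c_[a[k],np.ones(k.sum())]; s=np.linalg.lstsq(M,b[k],rcond=None)[0]
        r=b-np.c_[a,np.ones(len(a))]@s; k=np.abs(r)<max(.002,2*np.median(np.abs(r)))
    return s,k.sum(),r[k].std()
def meas(cam="scene",n=1,name=None):
    o=get_obs(); c=camera(cam)
    if name: save(c,name)
    q=o["eef_rot"]; Rt=R.from_quat([q[1],q[2],q[3],q[0]]).as_matrix()
    S=np.c_[Rt[:,1],Rt[:,0],-Rt[:,2]]; piv=o["eef_pos"]+Rt[:,2]*.1192+S[:,1]*.0015
    phi=np.arctan2(S[0,2]*S[0,0]/np.hypot(*S[:2,0])+S[1,2]*S[1,0]/np.hypot(*S[:2,0]),S[2,2])
    yaw=np.arctan2(S[1,0],S[0,0]); roll=-np.arcsin(S[2,1])*-1
    W=pts(c); L=(W-piv)@S; x,y,z=L[...,0],L[...,1],L[...,2]
    with np.errstate(invalid="ignore"):
        g=(abs(y)<.082)&(abs(z)<.078)&(abs(x)<.045)
        b=(abs(y)<.12)&(abs(x)<.062)&(abs(z+.108)<.012)&((abs(y)<.085)|(x>.02))
    s,k,sd=lsq(np.c_[z[g],y[g]],x[g]); psi=np.arctan(s[0])
    t,kb,_=lsq(np.c_[x[b],y[b]],z[b])
    dphi=-t[0]*1  # board normal tilt relative to gripper: z=t0 x -> tilt about y of -t0
    th=psi+phi; (kk,A,B)=gain(5*dt+.05)
    u=-kk@[th,th-phi]
    print(f"t {o['time_s']:.2f} tcp {np.round(o['eef_pos'],4)} yaw {yaw:.3f} roll {roll:.3f} phi {phi:.3f} | glass psi {psi:.3f} off {s[2]*1e3:.1f}mm n{k} sd{sd*1e3:.1f} | board slip {dphi:.3f} roll {t[1]:.3f} z {t[2]:.4f} n{kb} | theta {th:.3f}  -> dphi {u:.3f} pred {np.round(A@[th,th-phi]+B[:,0]*u,3)} F {np.round(o['wrist_force'],1)} grip {o['grasp_force']:.0f}")
    return c
if __name__=="__main__": meas(*(sys.argv[1:2] or ["scene"]),name=(sys.argv[2] if len(sys.argv)>2 else None))
E
python3 m.py; python3 -c "
from m import *
print(gain(5*dt+.05))"
```

```text
t 3.95 tcp [0.5185 0.2564 0.2412] yaw 0.137 roll 0.000 phi -0.002 | glass psi -0.299 off 4.5mm n1276 sd1.1 | board slip -0.001 roll -0.005 z -0.1104 n960 | theta -0.301  -> dphi 0.397 pred [ 0.041 -0.353] F [3.  0.7 5.8] grip 61
(array([1.05429494, 0.26496281]), array([[1.55789154, 0.        ],
       [0.55789154, 1.        ]]), array([[1.28651455],
       [0.28651455]]))
```

Call:
{"op": "carry_out", "data": {
  "plan": [
    [[0,0,0.005,0,0,0,0],[0,0,0.015,0,0,0,0],[0,0,0.03,0,0,0,0],[0,0,0.045,0,0,0,0],[0,0,0.06,0,0,0,0]]
  ]
}}

```text
time_s: 4.42
eef_pos: [0.516, 0.2559, 0.2989]
eef_rot: [-0.002, 0.657, 0.754, -0.002]
wrist_force: [1.3, -0.3, -8.5]
opening: 0.176
grasp_force: 58.9
```

Call:
{"op": "carry_out", "data": {
  "plan": [
    [[0,0,0.015,0,0,0,0],[0,0,0.025,0,0,0,0],[0,0,0.03,0,0,0,0],[0,0,0.03,0,0,0,0],[0,0,0.03,0,0,0,0]]
  ]
}}

```text
time_s: 4.83
eef_pos: [0.5172, 0.2561, 0.3293]
eef_rot: [-0.001, 0.657, 0.754, -0.001]
wrist_force: [0.1, 0.1, -8.7]
opening: 0.175
grasp_force: 58.9
```

```bash
python3 m.py scene s2.png
```

```text
t 4.83 tcp [0.5172 0.2561 0.3293] yaw 0.137 roll -0.000 phi 0.002 | glass psi -0.298 off 4.7mm n1505 sd1.1 | board slip -0.001 roll 0.001 z -0.1103 n1039 | theta -0.296  -> dphi 0.391 pred [ 0.042 -0.351] F [ 0.1  0.1 -8.7] grip 59
```

View pics/s2.png

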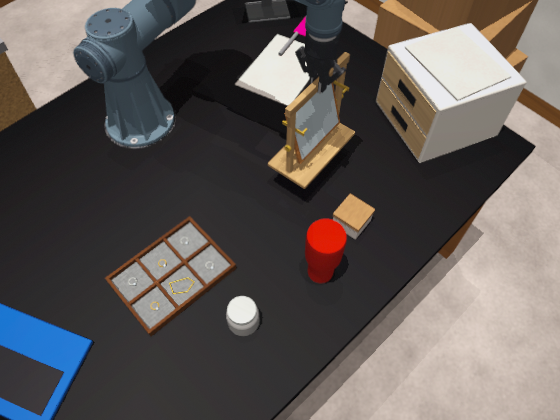

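Call:
{"op": "carry_out", "data": {
  "plan": [
    [[0,0,0,-0.003,0.02,0,0],[0,0,0,-0.008,0.059,0,0],[0,0,0,-0.015,0.109,0,0],[0,0,0,-0.023,0.163,0,0],[0,0,0,-0.03,0.218,0,0]]
  ]
}}

```text
time_s: 5.3
eef_pos: [0.5179, 0.2562, 0.3298]
eef_rot: [-0.073, 0.653, 0.749, -0.084]
wrist_force: [0.1, 0.0, -8.0]
opening: 0.18
grasp_force: 58.9
```

Call:
{"op": "carry_out", "data": {
  "plan": [
    [[0,0,0,-0.008,0.054,0,0],[0,0,0,-0.015,0.109,0,0],[0,0,0,-0.023,0.163,0,0],[0,0,0,-0.029,0.208,0,0],[0,0,0,-0.033,0.238,0,0]]
  ]
}}

```text
time_s: 5.72
eef_pos: [0.5188, 0.2562, 0.3287]
eef_rot: [-0.151, 0.64, 0.734, -0.173]
wrist_force: [0.8, 0.1, -9.3]
opening: 0.175
grasp_force: 59.3
```

```bash
sed -i 's/lam=0.95/lam=1.05/; s/diag(\[1,.4\])/diag([1,1.])/' m.py; python3 m.py scene s3.png
```

```text
t 5.72 tcp [0.5188 0.2562 0.3287] yaw 0.136 roll -0.000 phi 0.463 | glass psi -0.277 off 6.6mm n429 sd0.7 | board slip -0.008 roll -0.002 z -0.1104 n1263 | theta 0.186  -> dphi -0.109 pred [ 0.16  -0.194] F [ 0.8  0.1 -9.3] grip 59
```

Call:
{"op": "carry_out", "data": {
  "plan": [
    [[0,0,0,0.003,-0.022,0,0],[0,0,0,0.006,-0.044,0,0],[0,0,0,0.009,-0.065,0,0],[0,0,0,0.012,-0.087,0,0],[0,0,0,0.015,-0.109,0,0]]
  ]
}}

```text
time_s: 6.18
eef_pos: [0.5174, 0.2563, 0.3312]
eef_rot: [-0.113, 0.647, 0.743, -0.13]
wrist_force: [0.6, 0.9, -8.7]
opening: 0.178
grasp_force: 59.2
```

```bash
python3 m.py scene
```

```text
t 6.18 tcp [0.5174 0.2563 0.3312] yaw 0.137 roll -0.000 phi 0.346 | glass psi -0.154 off 6.3mm n560 sd0.7 | board slip -0.009 roll -0.002 z -0.1103 n1274 | theta 0.192  -> dphi -0.162 pred [ 0.099 -0.085] F [ 0.6  0.9 -8.7] grip 59
```

Call:
{"op": "carry_out", "data": {
  "plan": [
    [[0,0,0,0.005,-0.034,0,0],[0,0,0,0.009,-0.067,0,0],[0,0,0,0.014,-0.101,0,0],[0,0,0,0.019,-0.135,0,0],[0,0,0,0.023,-0.168,0,0]]
  ]
}}

```text
time_s: 6.65
eef_pos: [0.517, 0.2562, 0.3307]
eef_rot: [-0.059, 0.654, 0.751, -0.067]
wrist_force: [-1.1, -0.7, -8.5]
opening: 0.175
grasp_force: 59.2
```

```bash
sed -i 's/lam=1.05/lam=1.15/' m.py; python3 m.py scene
```

```text
t 6.65 tcp [0.517  0.2562 0.3307] yaw 0.137 roll -0.000 phi 0.179 | glass psi -0.054 off 5.7mm n874 sd0.7 | board slip -0.004 roll -0.001 z -0.1103 n1256 | theta 0.125  -> dphi -0.129 pred [ 0.039 -0.012] F [-1.1 -0.7 -8.5] grip 59
```

Call:
{"op": "carry_out", "data": {
  "plan": [
    [[0,0,0,0.004,-0.027,0,0],[0,0,0,0.007,-0.054,0,0],[0,0,0,0.011,-0.08,0,0],[0,0,0,0.015,-0.107,0,0],[0,0,0,0.018,-0.134,0,0]]
  ]
}}

```text
time_s: 7.12
eef_pos: [0.5168, 0.2561, 0.3303]
eef_rot: [-0.015, 0.657, 0.754, -0.018]
wrist_force: [-1.1, -0.5, -9.1]
opening: 0.178
grasp_force: 59.2
```

```bash
sed -i 's/lam=1.15/lam=1.25/' m.py; python3 m.py scene
```

```text
t 7.12 tcp [0.5168 0.2561 0.3303] yaw 0.137 roll -0.001 phi 0.046 | glass psi 0.003 off 5.2mm n1059 sd0.8 | board slip -0.002 roll 0.003 z -0.1101 n1289 | theta 0.049  -> dphi -0.061 pred [0.002 0.017] F [-1.1 -0.5 -9.1] grip 59
```

Call:
{"op": "carry_out", "data": {
  "plan": [
    [[0,0,0,0.002,-0.013,0,0],[0,0,0,0.003,-0.025,0,0],[0,0,0,0.005,-0.038,0,0],[0,0,0,0.007,-0.05,0,0],[0,0,0,0.009,-0.062,0,0]]
  ]
}}

```text
time_s: 7.58
eef_pos: [0.5176, 0.2562, 0.3301]
eef_rot: [0.006, 0.657, 0.754, 0.006]
wrist_force: [0.1, -1.1, -9.2]
opening: 0.176
grasp_force: 59.2
```

```bash
sed -i 's/lam=1.25/lam=1.3/' m.py; python3 m.py scene
```

```text
t 7.58 tcp [0.5176 0.2562 0.3301] yaw 0.137 roll -0.000 phi -0.017 | glass psi 0.020 off 5.0mm n1160 sd0.9 | board slip -0.006 roll 0.002 z -0.1104 n1293 | theta 0.003  -> dphi -0.010 pred [-0.009  0.018] F [ 0.1 -1.1 -9.2] grip 59
```

Call:
{"op": "carry_out", "data": {
  "plan": [
    [[0,0,0,0.001,-0.005,0,0],[0,0,0,0.001,-0.01,0,0],[0,0,0,0.001,-0.01,0,0],[0,0,0,0.001,-0.01,0,0],[0,0,0,0.001,-0.01,0,0]]
  ]
}}

```text
time_s: 8.05
eef_pos: [0.5177, 0.2562, 0.3302]
eef_rot: [0.009, 0.657, 0.754, 0.01]
wrist_force: [0.6, 0.2, -8.1]
opening: 0.175
grasp_force: 59.2
```

```bash
python3 m.py scene
```

```text
t 8.05 tcp [0.5177 0.2562 0.3302] yaw 0.137 roll -0.001 phi -0.027 | glass psi 0.015 off 4.9mm n1200 sd0.9 | board slip 0.004 roll -0.001 z -0.1102 n1290 | theta -0.012  -> dphi 0.010 pred [-0.008  0.009] F [ 0.6  0.2 -8.1] grip 59
```

Call:
{"op": "carry_out", "data": {
  "plan": [
    [[0,0,0,0,0.003,0,0],[0,0,0,-0.001,0.006,0,0],[0,0,0,-0.001,0.009,0,0],[0,0,0,-0.002,0.012,0,0],[0,0,0,-0.002,0.012,0,0]]
  ]
}}

```text
time_s: 8.52
eef_pos: [0.5178, 0.2562, 0.3302]
eef_rot: [0.005, 0.657, 0.754, 0.005]
wrist_force: [-0.2, 0.7, -8.7]
opening: 0.175
grasp_force: 59.2
```

```bash
python3 m.py scene
```

```text
t 8.52 tcp [0.5178 0.2562 0.3302] yaw 0.137 roll -0.001 phi -0.015 | glass psi 0.008 off 5.0mm n1190 sd0.9 | board slip 0.001 roll 0.001 z -0.1101 n1271 | theta -0.006  -> dphi 0.005 pred [-0.004  0.005] F [-0.2  0.7 -8.7] grip 59
```

Call:
{"op": "carry_out", "data": {
  "plan": [
    [[0,-0.008,0,0,0.002,-0.005,0],[0,-0.024,0,0,0.004,-0.012,0],[-0.001,-0.047,0,0,0.005,-0.02,0],[-0.001,-0.072,0,0,0.005,-0.03,0],[-0.002,-0.098,0,0,0.005,-0.04,0]]
  ]
}}

```text
time_s: 8.98
eef_pos: [0.5156, 0.1571, 0.3303]
eef_rot: [0.004, 0.672, 0.741, 0.004]
wrist_force: [1.3, 0.4, -8.1]
opening: 0.18
grasp_force: 59.2
```

```bash
python3 m.py scene
```

```text
t 8.98 tcp [0.5156 0.1571 0.3303] yaw 0.097 roll -0.001 phi -0.010 | glass psi 0.014 off 5.3mm n1377 sd0.9 | board slip 0.003 roll -0.002 z -0.1101 n1384 | theta 0.004  -> dphi -0.010 pred [-0.007  0.014] F [ 1.3  0.4 -8.1] grip 59
```

Call:
{"op": "carry_out", "data": {
  "plan": [
    [[-0.001,-0.015,0,0,-0.002,-0.008,0],[-0.001,-0.042,0,0,-0.004,-0.018,0],[-0.002,-0.071,0,0,-0.006,-0.029,0],[-0.002,-0.1,0,0.001,-0.008,-0.04,0],[-0.003,-0.125,0,0.001,-0.008,-0.05,0]]
  ]
}}

```text
time_s: 9.45
eef_pos: [0.5124, 0.0311, 0.3305]
eef_rot: [0.007, 0.691, 0.723, 0.006]
wrist_force: [0.9, -0.1, -8.8]
opening: 0.176
grasp_force: 58.9
```

```bash
python3 m.py scene
```

```text
t 9.45 tcp [0.5124 0.0311 0.3305] yaw 0.046 roll -0.001 phi -0.019 | glass psi 0.015 off 5.3mm n1668 sd0.9 | board slip -0.003 roll -0.029 z -0.1105 n1488 | theta -0.003  -> dphi -0.001 pred [-0.008  0.012] F [ 0.9 -0.1 -8.8] grip 59
```

Call:
{"op": "carry_out", "data": {
  "plan": [
    [[0,-0.008,0,0,0,-0.005,0],[-0.001,-0.024,0,0,0,-0.015,0],[-0.001,-0.044,0,0,0,-0.025,0],[-0.002,-0.066,0,0,0,-0.035,0],[-0.003,-0.088,0,0,0,-0.045,0]]
  ]
}}

```text
time_s: 9.92
eef_pos: [0.5096, -0.0551, 0.3305]
eef_rot: [0.006, 0.706, 0.708, 0.007]
wrist_force: [-0.2, -0.0, -8.9]
opening: 0.178
grasp_force: 58.8
```

```bash
python3 m.py scene
```

```text
t 9.92 tcp [ 0.5096 -0.0551  0.3305] yaw 0.002 roll 0.000 phi -0.018 | glass psi 0.016 off 5.2mm n1825 sd1.0 | board slip -0.001 roll -0.056 z -0.1108 n1634 | theta -0.003  -> dphi -0.002 pred [-0.008  0.013] F [-0.2 -0.  -8.9] grip 59
```

```bash
cat > r.py <<'E'
from m import *
def rail(cams=("scene","top")):
    o=get_obs(); q=o["eef_rot"]; Rt=R.from_quat([q[1],q[2],q[3],q[0]]).as_matrix()
    S=np.c_[Rt[:,1],Rt[:,0],-Rt[:,2]]; piv=o["eef_pos"]+Rt[:,2]*.1192+S[:,1]*.0015
    for n in cams:
        c=camera(n); save(c,"r_%s_%d.png"%(n,o["time_s"]*100)); L=(pts(c)-piv)@S; x,y,z=L[...,0],L[...,1],L[...,2]
        with np.errstate(invalid="ignore"):
            a=(abs(x)<.012)&(abs(y)<.135)&(abs(z-.149)<.018)&(abs(y)>.03)
            b=(abs(y)<.135)&(abs(x)<.075)&(abs(z+.108)<.02)
        s,k,_=lsq(y[a][:,None],z[a]); p=L[a]; t,kb,_=lsq(np.c_[x[b],y[b]],z[b])
        print(n,"rail slope",np.round(s,4),k,"y",np.round(np.percentile(y[a],[1,99]),4),"x med",np.round(np.median(x[a]),4),"board slope y",np.round(t[1],4),kb,"y",np.round(np.percentile(y[b],[1,99]),4),"x",np.round(np.percentile(x[b],[1,99]),4))
if __name__=="__main__": rail()
E
python3 r.py; ls pics
```

```text
scene rail slope [-0.0832  0.1463] 505 y [-0.1264  0.1187] x med 0.0062 board slope y -0.0819 2051 y [-0.1333  0.0969] x [-0.0541  0.0655]
top rail slope [-0.0808  0.1482] 202 y [0.0685 0.1276] x med 0.0012 board slope y -0.0894 780 y [-0.0764  0.1031] x [-0.0637  0.0557]
r_scene_996.png
r_top_996.png
s2.png
s3.png
scene0.png
top0.png
w1.png
```

Call:
{"op": "carry_out", "data": {
  "plan": [
    [[0,0,0,0,0,0,0],[0,0,0,0,0,0,0],[0,0,0,0,0,0,0],[0,0,0,0,0,0,0],[0,0,0,0,0,0,0]]
  ]
}}

```text
time_s: 10.48
eef_pos: [0.5097, -0.0542, 0.3303]
eef_rot: [0.006, 0.706, 0.708, 0.006]
wrist_force: [-0.3, 0.0, -9.4]
opening: 0.179
grasp_force: 58.6
```

```bash
python3 m.py scene
```

```text
t 10.48 tcp [ 0.5097 -0.0542  0.3303] yaw 0.003 roll 0.000 phi -0.018 | glass psi 0.011 off 5.4mm n1818 sd0.9 | board slip -0.001 roll -0.080 z -0.1115 n1453 | theta -0.007  -> dphi 0.005 pred [-0.006  0.007] F [-0.3  0.  -9.4] grip 59
```

Call:
{"op": "carry_out", "data": {
  "plan": [
    [[0,0,0,0.01,0.002,0,0],[0,0,0,0.028,0.004,0,0],[0,0,0,0.05,0.006,0,0],[0,0,0,0.07,0.006,0,0],[0,0,0,0.08,0.006,0,0]]
  ]
}}

```text
time_s: 10.95
eef_pos: [0.5097, -0.0553, 0.3302]
eef_rot: [-0.025, 0.706, 0.707, 0.033]
wrist_force: [0.4, -0.7, -8.4]
opening: 0.173
grasp_force: 58.6
```

```bash
python3 m.py scene
```

```text
t 10.95 tcp [ 0.5097 -0.0553  0.3302] yaw -0.000 roll 0.082 phi -0.012 | glass psi 0.009 off 5.5mm n1800 sd0.9 | board slip -0.006 roll -0.082 z -0.1113 n1530 | theta -0.003  -> dphi 0.001 pred [-0.004  0.006] F [ 0.4 -0.7 -8.4] grip 59
```

Call:
{"op": "carry_out", "data": {
  "plan": [
    [[0,-0.004,0,0,0.001,-0.002,0],[0,-0.012,0,0,0.002,-0.004,0],[0,-0.024,0,0,0.002,-0.006,0],[0,-0.038,0,0,0.002,-0.008,0],[0,-0.052,0,0,0.002,-0.01,0]]
  ]
}}

```text
time_s: 11.42
eef_pos: [0.5097, -0.1083, 0.3304]
eef_rot: [-0.024, 0.71, 0.703, 0.032]
wrist_force: [0.9, -0.5, -8.6]
opening: 0.177
grasp_force: 58.6
```

Call:
{"op": "carry_out", "data": {
  "plan": [
    [[0,-0.014,0,0,0,-0.002,0],[0,-0.026,0,0,0,-0.004,0],[0,-0.036,0,0,0,-0.006,0],[0,-0.042,0,0,0,-0.008,0],[0,-0.045,0,0,0,-0.01,0]]
  ]
}}

```text
time_s: 11.83
eef_pos: [0.5097, -0.153, 0.3301]
eef_rot: [-0.024, 0.714, 0.699, 0.032]
wrist_force: [0.1, -0.1, -8.1]
opening: 0.178
grasp_force: 58.6
```

```bash
python3 m.py scene
```

```text
t 11.83 tcp [ 0.5097 -0.153   0.3301] yaw -0.021 roll 0.080 phi -0.010 | glass psi 0.003 off 6.0mm n1948 sd1.0 | board slip -0.003 roll -0.089 z -0.1108 n1603 | theta -0.007  -> dphi 0.007 pred [-0.002  0.001] F [ 0.1 -0.1 -8.1] grip 59
```

Call:
{"op": "carry_out", "data": {
  "plan": [
    [[0,-0.004,0,0,0.003,0,0],[0,-0.012,0,0.002,0.006,0,0],[0,-0.024,0,0.004,0.008,0,0],[0,-0.039,0,0.006,0.008,0,0],[0,-0.054,0,0.008,0.008,0,0]]
  ]
}}

```text
time_s: 12.3
eef_pos: [0.5098, -0.2073, 0.3304]
eef_rot: [-0.03, 0.713, 0.7, 0.032]
wrist_force: [-0.0, -0.8, -8.4]
opening: 0.177
grasp_force: 58.6
```

Call:
{"op": "carry_out", "data": {
  "plan": [
    [[0,-0.016,0,0,0,0,0],[0,-0.03,0,0,0,0,0],[0,-0.041,0,0,0,0,0],[0,-0.049,0,0,0,0,0],[0,-0.053,0,0,0,0,0]]
  ]
}}

```text
time_s: 12.72
eef_pos: [0.5095, -0.2605, 0.3301]
eef_rot: [-0.03, 0.714, 0.699, 0.032]
wrist_force: [0.0, -0.8, -8.7]
opening: 0.175
grasp_force: 58.6
```

```bash
python3 m.py scene s4.png; python3 r.py
```

```text
t 12.72 tcp [ 0.5095 -0.2605  0.3301] yaw -0.021 roll 0.088 phi -0.002 | glass psi -0.003 off 6.0mm n2097 sd1.0 | board slip -0.000 roll -0.088 z -0.1105 n1742 | theta -0.005  -> dphi 0.007 pred [ 0.001 -0.004] F [ 0.  -0.8 -8.7] grip 59
scene rail slope [-0.0881  0.1469] 659 y [-0.1243  0.1208] x med 0.0064 board slope y -0.0886 2309 y [-0.1323  0.096 ] x [-0.0251  0.0663]
top rail slope [-0.0855  0.1492] 593 y [0.0314 0.1272] x med 0.0004 board slope y -0.0826 3809 y [-0.1062  0.1059] x [-0.0632  0.0651]
```

View pics/s4.png

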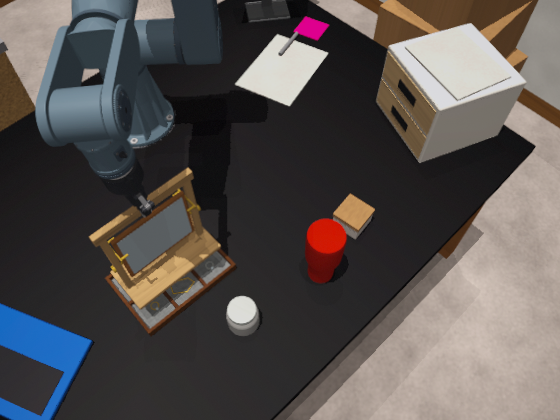

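Call:
{"op": "carry_out", "data": {
  "plan": [
    [[0,0,0,0,0.003,0,0],[0,0,0,0,0.006,0,0],[0,0,0,0,0.008,0,0],[0,0,0,0,0.008,0,0],[0,0,0,0,0.008,0,0]]
  ]
}}

```text
time_s: 13.28
eef_pos: [0.5099, -0.2584, 0.3304]
eef_rot: [-0.033, 0.713, 0.7, 0.029]
wrist_force: [-1.1, -0.6, -9.4]
opening: 0.179
grasp_force: 58.6
```

```bash
python3 m.py scene
cat > ctr.py <<'E'
from m import *
a=-.021; Rz=np.array([[np.cos(a),np.sin(a),0],[-np.sin(a),np.cos(a),0],[0,0,1]]) # world->tray axes
for n in("top","scene"):
    L=(pts(camera(n))-[.5097,-.2595,0])@Rz.T; x,y,z=L[...,0],L[...,1],L[...,2]
    with np.errstate(invalid="ignore"):
        b=(abs(y)<.16)&(abs(x)<.1)&(abs(z-.103)<.009); r=(abs(y)<.16)&(abs(x)<.03)&(abs(z-.358)<.012)
    for nm,m in(("board",b),("rail",r)):
        m=cv2.morphologyEx(m.astype(np.uint8),cv2.MORPH_OPEN,np.ones((2,2)))>0
        p=L[m]; q=cv2.minAreaRect((p[:,:2]*1000).astype(np.float32))
        print(n,nm,len(p),"x",np.round(np.percentile(p[:,0],[.3,99.7]),4),"y",np.round(np.percentile(p[:,1],[.3,99.7]),4),np.round(q[0],1),np.round(q[1],1),round(q[2],2),"z",round(np.median(p[:,2]),4))
E
python3 ctr.py
```

```text
t 13.28 tcp [ 0.5099 -0.2584  0.3304] yaw -0.019 roll 0.088 phi 0.006 | glass psi -0.003 off 6.0mm n2091 sd1.0 | board slip 0.000 roll -0.090 z -0.1102 n1711 | theta 0.002  -> dphi -0.002 pred [ 0.002 -0.002] F [-1.1 -0.6 -9.4] grip 59
top board 4550 x [nan nan] y [nan nan] [ 9.  26.4] [125.8 203.2] 21.67 z nan
top rail 1061 x [nan nan] y [nan nan] [-1.3 20.7] [ 39.3 211.6] 7.29 z nan
scene board 3000 x [nan nan] y [nan nan] [31.5  0.1] [281.8 122.4] 77.1 z nan
scene rail 984 x [nan nan] y [nan nan] [-61.3  89. ] [115.6 436.4] 31.68 z nan
```

Call:
{"op": "carry_out", "data": {
  "plan": [
    [[0,0,0,0,-0.002,0,0],[0,0,0,0,-0.002,0,0],[0,0,0,0,-0.002,0,0],[0,0,0,0,-0.002,0,0],[0,0,0,0,-0.002,0,0]]
  ]
}}

```text
time_s: 13.85
eef_pos: [0.5097, -0.2588, 0.3303]
eef_rot: [-0.032, 0.713, 0.699, 0.03]
wrist_force: [0.2, -0.3, -8.5]
opening: 0.181
grasp_force: 58.6
```

```bash
python3 m.py scene; sed -i '/MORPH_OPEN/d' ctr.py; python3 ctr.py
```

```text
t 13.85 tcp [ 0.5097 -0.2588  0.3303] yaw -0.019 roll 0.088 phi 0.004 | glass psi -0.007 off 6.0mm n2097 sd1.0 | board slip -0.005 roll -0.088 z -0.1104 n1730 | theta -0.003  -> dphi 0.006 pred [ 0.003 -0.007] F [ 0.2 -0.3 -8.5] grip 59
top board 4588 x [-0.0651  0.0651] y [-0.0883  0.1282] [-0.2 18. ] [131.6 221.5] 0.04 z 0.1032
top rail 1064 x [-0.0189  0.0204] y [-0.011  0.127] [ 6.6 57.2] [138.7  42. ] 83.38 z 0.3601
scene board 3014 x [-0.0567  0.0659] y [-0.1253  0.122 ] [ 0.9 -0.9] [131.4 249.8] 0.22 z 0.1013
scene rail 998 x [-0.0074  0.0219] y [-0.1252  0.1223] [ 8.3 -1.1] [248.8  32.5] 89.78 z 0.3574
```

Call:
{"op": "carry_out", "data": {
  "plan": [
    [[0,0,0,0,0.003,0,0],[0,0,0,0,0.005,0,0],[0,0,0,0,0.005,0,0],[0,0,0,0,0.005,0,0],[0,0,0,0,0.005,0,0]]
  ]
}}

```text
time_s: 14.42
eef_pos: [0.5098, -0.2588, 0.3303]
eef_rot: [-0.034, 0.713, 0.699, 0.028]
wrist_force: [-0.9, 1.1, -9.5]
opening: 0.178
grasp_force: 58.6
```

Call:
{"op": "carry_out", "data": {
  "plan": [
    [[0,0,0,0,0,0,0],[0,0,0,0,0,0,0],[0,0,0,0,0,0,0],[0,0,0,0,0,0,0],[0,0,0,0,0,0,0]]
  ]
}}

```text
time_s: 14.83
eef_pos: [0.5097, -0.2588, 0.3303]
eef_rot: [-0.034, 0.713, 0.699, 0.028]
wrist_force: [-0.8, 0.2, -9.2]
opening: 0.176
grasp_force: 58.6
```

```bash
python3 m.py scene
```

```text
t 14.83 tcp [ 0.5097 -0.2588  0.3303] yaw -0.019 roll 0.088 phi 0.009 | glass psi -0.008 off 6.0mm n2077 sd1.0 | board slip 0.002 roll -0.090 z -0.1102 n1684 | theta 0.001  -> dphi 0.002 pred [ 0.004 -0.007] F [-0.8  0.2 -9.2] grip 59
```

Call:
{"op": "carry_out", "data": {
  "plan": [
    [[0,0,0,0,0.001,0,0],[0,0,0,0,0.001,0,0],[0,0,0,0,0.001,0,0],[0,0,0,0,0.001,0,0],[0,0,0,0,0.001,0,0]]
  ]
}}

```text
time_s: 15.3
eef_pos: [0.5097, -0.2588, 0.3303]
eef_rot: [-0.034, 0.713, 0.699, 0.028]
wrist_force: [-0.7, -0.3, -8.9]
opening: 0.177
grasp_force: 58.6
```

Call:
{"op": "carry_out", "data": {
  "plan": [
    [[0,0,0,0,0,0,0],[0,0,0,0,0,0,0],[0,0,0,0,0,0,0],[0,0,0,0,0,0,0],[0,0,0,0,0,0,0]]
  ]
}}

```text
time_s: 15.72
eef_pos: [0.5097, -0.2588, 0.3303]
eef_rot: [-0.034, 0.713, 0.699, 0.028]
wrist_force: [0.9, -0.2, -8.4]
opening: 0.179
grasp_force: 58.6
```

```bash
python3 m.py scene
```

```text
t 15.72 tcp [ 0.5097 -0.2588  0.3303] yaw -0.019 roll 0.088 phi 0.010 | glass psi -0.014 off 6.0mm n2094 sd0.9 | board slip 0.009 roll -0.089 z -0.1100 n1747 | theta -0.004  -> dphi 0.010 pred [ 0.006 -0.013] F [ 0.9 -0.2 -8.4] grip 59
```

Call:
{"op": "carry_out", "data": {
  "plan": [
    [[0,0,0,0,0.004,0,0],[0,0,0,0,0.008,0,0],[0,0,0,0,0.012,0,0],[0,0,0,0,0.014,0,0],[0,0,0,0,0.014,0,0]]
  ]
}}

```text
time_s: 16.18
eef_pos: [0.5098, -0.2588, 0.3302]
eef_rot: [-0.039, 0.714, 0.699, 0.023]
wrist_force: [0.2, 0.6, -8.8]
opening: 0.181
grasp_force: 58.6
```

Call:
{"op": "carry_out", "data": {
  "plan": [
    [[0,0,0,0,0,0,0],[0,0,0,0,0,0,0],[0,0,0,0,0,0,0],[0,0,0,0,0,0,0],[0,0,0,0,0,0,0]]
  ]
}}

```text
time_s: 16.6
eef_pos: [0.5097, -0.2588, 0.3303]
eef_rot: [-0.039, 0.714, 0.699, 0.023]
wrist_force: [0.3, 0.9, -8.9]
opening: 0.179
grasp_force: 58.6
```

```bash
python3 m.py scene
```

```text
t 16.60 tcp [ 0.5097 -0.2588  0.3303] yaw -0.019 roll 0.087 phi 0.024 | glass psi -0.007 off 6.1mm n2033 sd0.9 | board slip -0.001 roll -0.086 z -0.1104 n1714 | theta 0.017  -> dphi -0.019 pred [ 0.005 -0.001] F [ 0.3  0.9 -8.9] grip 59
```

Call:
{"op": "carry_out", "data": {
  "plan": [
    [[0,0,0,0,-0.005,0,0],[0,0,0,0,-0.01,0,0],[0,0,0,0,-0.015,0,0],[0,0,0,0,-0.02,0,0],[0,0,0,0,-0.02,0,0]]
  ]
}}

```text
time_s: 17.07
eef_pos: [0.5096, -0.2588, 0.3303]
eef_rot: [-0.032, 0.713, 0.699, 0.03]
wrist_force: [-0.3, 0.9, -7.9]
opening: 0.174
grasp_force: 58.6
```

Call:
{"op": "carry_out", "data": {
  "plan": [
    [[0,0,0,0,-0.003,0,0],[0,0,0,0,-0.003,0,0],[0,0,0,0,-0.003,0,0],[0,0,0,0,-0.003,0,0],[0,0,0,0,-0.003,0,0]]
  ]
}}

```text
time_s: 17.48
eef_pos: [0.5097, -0.2588, 0.3303]
eef_rot: [-0.031, 0.713, 0.7, 0.031]
wrist_force: [-0.3, 1.0, -9.4]
opening: 0.176
grasp_force: 58.6
```

```bash
python3 m.py scene
```

```text
t 17.48 tcp [ 0.5097 -0.2588  0.3303] yaw -0.019 roll 0.088 phi 0.001 | glass psi -0.004 off 6.0mm n2078 sd1.0 | board slip 0.001 roll -0.087 z -0.1103 n1742 | theta -0.003  -> dphi 0.005 pred [ 0.002 -0.004] F [-0.3  1.  -9.4] grip 59
```

Call:
{"op": "carry_out", "data": {
  "plan": [
    [[0,0,0,0,0.004,0,0],[0,0,0,0,0.007,0,0],[0,0,0,0,0.007,0,0],[0,0,0,0,0.007,0,0],[0,0,0,0,0.007,0,0]]
  ]
}}

```text
time_s: 17.95
eef_pos: [0.5098, -0.2588, 0.3303]
eef_rot: [-0.034, 0.713, 0.699, 0.028]
wrist_force: [0.1, 1.0, -8.5]
opening: 0.174
grasp_force: 58.6
```

Call:
{"op": "carry_out", "data": {
  "plan": [
    [[0,0,0,0,0,0,0],[0,0,0,0,0,0,0],[0,0,0,0,0,0,0],[0,0,0,0,0,0,0],[0,0,0,0,0,0,0]]
  ]
}}

```text
time_s: 18.37
eef_pos: [0.5097, -0.2588, 0.3303]
eef_rot: [-0.034, 0.713, 0.699, 0.028]
wrist_force: [-0.1, 0.1, -9.0]
opening: 0.174
grasp_force: 58.6
```

```bash
python3 m.py scene
```

```text
t 18.37 tcp [ 0.5097 -0.2588  0.3303] yaw -0.019 roll 0.088 phi 0.008 | glass psi -0.004 off 6.0mm n2040 sd0.9 | board slip 0.007 roll -0.086 z -0.1100 n1770 | theta 0.004  -> dphi -0.003 pred [ 0.002 -0.003] F [-0.1  0.1 -9. ] grip 59
```

Call:
{"op": "carry_out", "data": {
  "plan": [
    [[0,0,0,0,-0.002,0,0],[0,0,0,0,-0.002,0,0],[0,0,0,0,-0.002,0,0],[0,0,0,0,-0.002,0,0],[0,0,0,0,-0.002,0,0]]
  ]
}}

```text
time_s: 18.83
eef_pos: [0.5097, -0.2588, 0.3303]
eef_rot: [-0.033, 0.713, 0.699, 0.029]
wrist_force: [0.4, 0.5, -9.4]
opening: 0.176
grasp_force: 58.6
```

Call:
{"op": "carry_out", "data": {
  "plan": [
    [[0,0,0,0,0,0,0],[0,0,0,0,0,0,0],[0,0,0,0,0,0,0],[0,0,0,0,0,0,0],[0,0,0,0,0,0,0]]
  ]
}}

```text
time_s: 19.25
eef_pos: [0.5097, -0.2588, 0.3303]
eef_rot: [-0.033, 0.713, 0.699, 0.029]
wrist_force: [0.5, 0.8, -8.4]
opening: 0.177
grasp_force: 58.6
```

```bash
python3 m.py scene
```

```text
t 19.25 tcp [ 0.5097 -0.2588  0.3303] yaw -0.019 roll 0.088 phi 0.006 | glass psi -0.001 off 5.9mm n2053 sd1.0 | board slip 0.001 roll -0.087 z -0.1103 n1708 | theta 0.005  -> dphi -0.006 pred [0.001 0.001] F [ 0.5  0.8 -8.4] grip 59
```

Call:
{"op": "carry_out", "data": {
  "plan": [
    [[0,0,0,0,-0.003,0,0],[0,0,0,0,-0.006,0,0],[0,0,0,0,-0.006,0,0],[0,0,0,0,-0.006,0,0],[0,0,0,0,-0.006,0,0]]
  ]
}}

```text
time_s: 19.72
eef_pos: [0.5097, -0.2588, 0.3303]
eef_rot: [-0.031, 0.713, 0.7, 0.031]
wrist_force: [-0.4, 1.3, -9.1]
opening: 0.176
grasp_force: 58.6
```

Call:
{"op": "carry_out", "data": {
  "plan": [
    [[0,0,0,0,0,0,0],[0,0,0,0,0,0,0],[0,0,0,0,0,0,0],[0,0,0,0,0,0,0],[0,0,0,0,0,0,0]]
  ]
}}

```text
time_s: 20.13
eef_pos: [0.5097, -0.2588, 0.3303]
eef_rot: [-0.031, 0.713, 0.7, 0.031]
wrist_force: [-1.1, 0.1, -8.8]
opening: 0.174
grasp_force: 58.6
```

```bash
python3 m.py scene
```

```text
t 20.13 tcp [ 0.5097 -0.2588  0.3303] yaw -0.019 roll 0.088 phi 0.000 | glass psi -0.003 off 6.0mm n2096 sd0.9 | board slip -0.000 roll -0.089 z -0.1104 n1749 | theta -0.003  -> dphi 0.005 pred [ 0.001 -0.004] F [-1.1  0.1 -8.8] grip 59
```

Call:
{"op": "carry_out", "data": {
  "plan": [
    [[0,0,0,0,0.003,0,0],[0,0,0,0,0.006,0,0],[0,0,0,0,0.006,0,0],[0,0,0,0,0.006,0,0],[0,0,0,0,0.006,0,0]]
  ]
}}

```text
time_s: 20.6
eef_pos: [0.5097, -0.2588, 0.3303]
eef_rot: [-0.033, 0.713, 0.699, 0.029]
wrist_force: [-1.1, 1.0, -8.8]
opening: 0.176
grasp_force: 58.6
```

Call:
{"op": "carry_out", "data": {
  "plan": [
    [[0,0,0,0,0,0,0],[0,0,0,0,0,0,0],[0,0,0,0,0,0,0],[0,0,0,0,0,0,0],[0,0,0,0,0,0,0]]
  ]
}}

```text
time_s: 21.02
eef_pos: [0.5097, -0.2588, 0.3303]
eef_rot: [-0.033, 0.713, 0.699, 0.029]
wrist_force: [-0.4, 0.2, -9.6]
opening: 0.177
grasp_force: 58.6
```

```bash
python3 m.py scene
```

```text
t 21.02 tcp [ 0.5097 -0.2588  0.3303] yaw -0.019 roll 0.088 phi 0.006 | glass psi -0.001 off 6.0mm n2047 sd1.0 | board slip -0.003 roll -0.086 z -0.1103 n1733 | theta 0.005  -> dphi -0.006 pred [0.001 0.001] F [-0.4  0.2 -9.6] grip 59
```

Call:
{"op": "carry_out", "data": {
  "plan": [
    [[0,0,0,0,-0.003,0,0],[0,0,0,0,-0.005,0,0],[0,0,0,0,-0.005,0,0],[0,0,0,0,-0.005,0,0],[0,0,0,0,-0.005,0,0]]
  ]
}}

```text
time_s: 21.48
eef_pos: [0.5097, -0.2588, 0.3303]
eef_rot: [-0.031, 0.713, 0.7, 0.031]
wrist_force: [-0.8, -0.5, -7.8]
opening: 0.175
grasp_force: 58.6
```

Call:
{"op": "carry_out", "data": {
  "plan": [
    [[0,0,0,0,0,0,0],[0,0,0,0,0,0,0],[0,0,0,0,0,0,0],[0,0,0,0,0,0,0],[0,0,0,0,0,0,0]]
  ]
}}

```text
time_s: 21.9
eef_pos: [0.5097, -0.2588, 0.3303]
eef_rot: [-0.031, 0.713, 0.7, 0.031]
wrist_force: [0.4, 0.1, -9.9]
opening: 0.178
grasp_force: 58.6
```

```bash
python3 m.py scene
```

```text
t 21.90 tcp [ 0.5097 -0.2588  0.3303] yaw -0.019 roll 0.088 phi 0.001 | glass psi -0.002 off 6.0mm n2086 sd1.0 | board slip -0.003 roll -0.086 z -0.1103 n1716 | theta -0.001  -> dphi 0.002 pred [ 0.001 -0.002] F [ 0.4  0.1 -9.9] grip 59
```

Call:
{"op": "carry_out", "data": {
  "plan": [
    [[0,0,0,0,0.003,0,0],[0,0,0,0,0.003,0,0],[0,0,0,0,0.003,0,0],[0,0,0,0,0.003,0,0],[0,0,0,0,0.003,0,0]]
  ]
}}

```text
time_s: 22.37
eef_pos: [0.5097, -0.2588, 0.3303]
eef_rot: [-0.032, 0.713, 0.699, 0.03]
wrist_force: [0.7, 0.0, -8.8]
opening: 0.174
grasp_force: 58.6
```

Call:
{"op": "carry_out", "data": {
  "plan": [
    [[0,0,0,0,0,0,0],[0,0,0,0,0,0,0],[0,0,0,0,0,0,0],[0,0,0,0,0,0,0],[0,0,0,0,0,0,0]]
  ]
}}

```text
time_s: 22.78
eef_pos: [0.5097, -0.2588, 0.3303]
eef_rot: [-0.032, 0.713, 0.699, 0.03]
wrist_force: [0.2, 0.2, -7.6]
opening: 0.175
grasp_force: 58.6
```

```bash
python3 m.py scene
```

```text
t 22.78 tcp [ 0.5097 -0.2588  0.3303] yaw -0.019 roll 0.088 phi 0.004 | glass psi -0.002 off 6.0mm n2100 sd1.0 | board slip 0.004 roll -0.087 z -0.1101 n1793 | theta 0.001  -> dphi -0.001 pred [ 0.001 -0.002] F [ 0.2  0.2 -7.6] grip 59
```

Call:
{"op": "carry_out", "data": {
  "plan": [
    [[0,0,0,0,0,0,0],[0,0,0,0,0,0,0],[0,0,0,0,0,0,0],[0,0,0,0,0,0,0],[0,0,0,0,0,0,0]]
  ]
}}

```text
time_s: 23.25
eef_pos: [0.5097, -0.2588, 0.3303]
eef_rot: [-0.032, 0.713, 0.699, 0.03]
wrist_force: [0.0, -0.5, -8.5]
opening: 0.176
grasp_force: 58.6
```

Call:
{"op": "carry_out", "data": {
  "plan": [
    [[0,0,0,0,0,0,0],[0,0,0,0,0,0,0],[0,0,0,0,0,0,0],[0,0,0,0,0,0,0],[0,0,0,0,0,0,0]]
  ]
}}

```text
time_s: 23.67
eef_pos: [0.5097, -0.2588, 0.3303]
eef_rot: [-0.032, 0.713, 0.699, 0.03]
wrist_force: [0.8, 0.8, -8.7]
opening: 0.175
grasp_force: 58.6
```

```bash
python3 m.py scene
```

```text
t 23.67 tcp [ 0.5097 -0.2588  0.3303] yaw -0.019 roll 0.088 phi 0.004 | glass psi -0.006 off 6.0mm n2104 sd1.0 | board slip 0.000 roll -0.087 z -0.1104 n1738 | theta -0.002  -> dphi 0.004 pred [ 0.003 -0.006] F [ 0.8  0.8 -8.7] grip 59
```

Call:
{"op": "carry_out", "data": {
  "plan": [
    [[0,0,0,0,0.003,0,0],[0,0,0,0,0.006,0,0],[0,0,0,0,0.006,0,0],[0,0,0,0,0.006,0,0],[0,0,0,0,0.006,0,0]]
  ]
}}

```text
time_s: 24.13
eef_pos: [0.5098, -0.2587, 0.3303]
eef_rot: [-0.034, 0.713, 0.699, 0.028]
wrist_force: [-1.0, -0.3, -8.5]
opening: 0.177
grasp_force: 58.6
```

Call:
{"op": "carry_out", "data": {
  "plan": [
    [[0,0,0,0,0,0,0],[0,0,0,0,0,0,0],[0,0,0,0,0,0,0],[0,0,0,0,0,0,0],[0,0,0,0,0,0,0]]
  ]
}}

```text
time_s: 24.55
eef_pos: [0.5097, -0.2588, 0.3303]
eef_rot: [-0.034, 0.713, 0.699, 0.028]
wrist_force: [0.1, 0.3, -9.4]
opening: 0.181
grasp_force: 58.6
```

```bash
python3 m.py scene
```

```text
t 24.55 tcp [ 0.5097 -0.2588  0.3303] yaw -0.019 roll 0.088 phi 0.010 | glass psi -0.003 off 6.0mm n2046 sd1.0 | board slip -0.000 roll -0.086 z -0.1103 n1746 | theta 0.007  -> dphi -0.007 pred [ 0.002 -0.001] F [ 0.1  0.3 -9.4] grip 59
```

Call:
{"op": "carry_out", "data": {
  "plan": [
    [[0,0,0,0,-0.003,0,0],[0,0,0,0,-0.006,0,0],[0,0,0,0,-0.007,0,0],[0,0,0,0,-0.007,0,0],[0,0,0,0,-0.007,0,0]]
  ]
}}

```text
time_s: 25.02
eef_pos: [0.5097, -0.2588, 0.3303]
eef_rot: [-0.032, 0.713, 0.699, 0.03]
wrist_force: [-0.1, -0.4, -9.3]
opening: 0.18
grasp_force: 58.6
```

```bash
python3 m.py scene
```

```text
t 25.02 tcp [ 0.5097 -0.2588  0.3303] yaw -0.019 roll 0.088 phi 0.003 | glass psi -0.000 off 6.1mm n2073 sd1.0 | board slip -0.004 roll -0.085 z -0.1105 n1712 | theta 0.003  -> dphi -0.004 pred [0.    0.001] F [-0.1 -0.4 -9.3] grip 59
```

Call:
{"op": "carry_out", "data": {
  "plan": [
    [[0,0,0,0,-0.003,0,0],[0,0,0,0,-0.003,0,0],[0,0,0,0,-0.003,0,0],[0,0,0,0,-0.003,0,0],[0,0,0,0,-0.003,0,0]]
  ]
}}

```text
time_s: 25.48
eef_pos: [0.5097, -0.2588, 0.3303]
eef_rot: [-0.031, 0.713, 0.7, 0.031]
wrist_force: [-0.0, -0.1, -9.4]
opening: 0.177
grasp_force: 58.6
```

```bash
python3 m.py scene
```

```text
t 25.48 tcp [ 0.5097 -0.2588  0.3303] yaw -0.019 roll 0.088 phi -0.000 | glass psi -0.001 off 6.0mm n2097 sd0.9 | board slip 0.001 roll -0.087 z -0.1102 n1766 | theta -0.001  -> dphi 0.002 pred [ 0.001 -0.002] F [-0.  -0.1 -9.4] grip 59
```

Balanced, level and centred; handing in.

```bash
python3 -c "
from bench import hand_in
print(hand_in())"
```

```text
the job is handed in; nothing more can be done
None
```

The job is handed in at 25.5 s: the stand is still held about 89 mm above the tray, level and square to it, centred to about 1 mm, with the glass within 0.005 rad of upright, after about 12 s of holding there; the stand swung about 0.08 rad sideways in the grip during the carry, and I levelled it with the gripper before reaching the tray.

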